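Lock the hold-down bar over the glass on the engraving jig

ROBOT

A 6-joint arm with a two-finger parallel gripper is mounted at the origin on the work surface. World frame = base frame: x ahead of the robot, y to its left, z up, the work surface at z = 0. Lengths are in m, angles in degrees, forces in N, time in s.
With the tool pointing down it reaches from about 0.375 to 0.925 m from the base axis. Payload 5.7 kg.
Tool frame: the origin (TCP) lies midway between the tips of the shut fingers; the grasp point (between the pads) lies 19 mm behind it (bot.pinch_z is the distance from the TCP to the grasp point, in m); z points along the fingers, y is the line along which they close (so a half turn about z gives the same grasp; the last joint's range is limited). The gripper opens to 88 mm and grips with 3 to 60 N. Pads are 20 mm wide; open, the fingers measure 115 mm over their backs; the gripper's body (75 mm by 178 mm) begins 61 mm behind the grasp point.
Start: joints at [-78.329, 20.558, 86.54, -0, 72.909, -6.595], TCP at [0.188, -0.57, 0.223] pointing down, gripper open.
Joint ranges: [-170.27, 170.27], [-57.76, 135], [12.27, 136.19], [-55.21, 235.2], [11.17, 155.16], [-170.74, 170.74]. Speed limits (degrees/s): [136.94, 136.94, 180, 180, 180, 180].

INTERFACE

Orientations are given as a 3x3 rotation matrix whose columns are the frame's x, y, z axes.
In Python, from plant import bot, read_camera, camera_info, finder, telemetry gives the robot as it stands. Calls block until the motion is done:
- bot.move_to(position, orientation): joint-space move of the TCP to a pose.
- bot.line_to(position, vel=0.15, rot=None, stop_force=None): straight line of the TCP; rot=None keeps the orientation; vel is the mean speed in m/s. With stop_force (N) it stops when the force on the tool has changed by that much, and returns True; else False.
- bot.move_joints(angles): joint-space move.
- bot.grip(opening): finger opening in m; the grip force is fixed at half the most; returns when the fingers have stopped.
- bot.hold(seconds).
- bot.ik(position, orientation): joint angles nearest the present ones, or None.
- read_camera(name): name is "scene" or "top"; returns the picture (420x560x3 uint8, blue, green, red); there is no depth.
- camera_info(name): a dict with "mtx" (3x3 intrinsics, pixels), "world_from_camera" (4x4, takes a point from camera to world coordinates). Camera axes: x right, y down, z forward; pixel columns grow to the right and rows downward; lengths in m; the calibration is good to about 2 mm. A picture is of the moment at which its call begins. camera_info takes no time and is no camera call.
A pose or a line that the arm cannot do raises bot.PlanningError and nothing moves.
- bot.hand_in(): hands the job in; it is judged then, once.
Trained networks look in the newest picture that a camera, given by its name, has taken for a name from the list of things; names that differ only in an ending like _2 or _b are one class to them, and where a whole thing is asked for, a point or a joint stands for the part that bears it (a point fixed in the world has none). Each returns a list of dicts, best first, with "score" (0 to 1); they miss things now and then, are a little off and sometimes report something else, mostly with a low value. They report only what shows in the picture. A call takes as long as a camera call. They do not tell look-alikes from the thing itself.
- finder.cut_out(camera, name): "region" (420x560 bool, what is visible of it) and "extent" ([centre column, centre row, width, height] in pixels, round what is visible of it).
Readings, each from a call of its own:
- telemetry.current_clock(): time.
- telemetry.current_q(): joint angles.
- telemetry.current_dq(): joint speeds.
- telemetry.current_tau(): joint torques, N m.
- telemetry.current_position(): TCP position.
- telemetry.current_ee_rot(): TCP orientation.
- telemetry.current_wrist_force(): force on the tool from outside, world axes, zero at the start.
- telemetry.current_ft_torque(): the same for the moment, N m.
- telemetry.current_opening(): finger opening in m.
- telemetry.current_gripper_force(): force on a finger pad.
Only numpy, scipy, OpenCV 4.12 (cv2) and the standard library are available. Lean on these libraries where they do the work, as an engineer would, in place of code of your own. Each camera call takes 0.05 s, during which the arm holds its last target. There are 200 camera calls.

TASK

Lock the aluminium hold-down bar onto the engraving jig: pick it up by its wooden handle, tilt it so that its oblong eye slips past the wide head of the steel stud, then press the other end down until the bar lies flat and the red sprung catch has snapped fully shut over its end. Leave the steel bowl, the glass tumbler and the scraper where they are, and let go of everything.

Things in the scene. Friction and masses are not known exactly. Their poses are not given: they have to be found in the camera images.
- jig: Fixed wooden jig board, 275 x 100 x 14 mm, x from -125 to +150. Origin on the bench; z up; x runs from the steel stud (robot end) to the red catch (far end), all on y = 0. Black pads, top z = 22, at x = -82..-50 and 57..79; at x < -82 only the board, z = 14. Locked, the bar lies along x on the pads, its middle near x = -12.
- stud_top (a point): Centre of the top of the stud's head, at jig (-80, 0, 38) mm; axes as the jig. Head 52 (x) x 14 (y) x 6 mm, underside at z = 32. Neck 10 mm wide in y, x from -86 to -56: the head overhangs it 20 mm towards -x but 2 mm towards +x.
- glass (a point): Centre of the top of the fixed clear glass disc under the bar's place, at jig (4, 0, 20) mm, 72 mm across, with three low rubber posts around it.
- bar_grip (a point): Centre of the bar's wooden handle, 40 (x) x 22 (y) x 46 mm tall, 28 mm above the underside of the loose aluminium bar (200 x 42 x 5 mm, 0.14 to 0.27 kg, starts flat, handle up). Axes of the bar: x from the eye (nose) end to the plain tail end, y across, z up. The point is 15 mm tailward of the bar's middle.
- bar_eye (a point): Middle of the bar's oblong through eye, 46 (x) x 22 (y) mm, at its top face; 82 mm noseward of the handle. Shorter than the stud's head, so it cannot pass level: tail raised about 30 degrees, slip the nose bridge under the head from the jig's -x side almost to the neck; the eye's tailward rim then clears the head's +x end; level the bar, nose still under.
- bar_nose (a point): Middle of the noseward rim of the eye, at the bar's top face: 105 mm noseward of the handle's centre, 23 mm below it. The bridge from it to the nose end is 10 mm long. Axes of the bar.
- bar_tail (a point): Middle of the plain tail end, at the bar's top face: 85 mm tailward of the handle's centre, 23 mm below it. Axes of the bar.
- catch (a joint): Red sprung catch, 40 mm wide, slides along the jig's x: 0 = shut, 0.024 m = fully back (+x); spring 3 N shut, 5.4 N back. Its front is a 55 degree ramp facing up and to the stud: the bar's tail pressed down on it (5 to 15 N) drives it back, then the lip snaps over the tail and the catch pushes the bar towards the stud.
- catch_lip (a point): Front lower edge of the catch's lip; shut at jig (82, 0, 28.5) mm. The ramp rises from x = 82, z = 32 to x = 102, z = 61. The locked bar's top face is at z = 27, with 6 mm of its tail under the lip.
- bowl: Small open steel bowl, 110 mm across, 42 mm high; origin at the centre of its underside. Leave alone.
- tumbler: Glass tumbler, 70 mm across, 85 mm high; origin at the centre of its underside. Leave alone.
- scraper: Wooden-handled scraper about 170 mm long, 20 mm thick, lying along its x axis; origin under its middle. Leave alone.
Mind the look-alikes: they are no part of the job. Leave any green or turquoise look-alike of the part that bears bar_grip alone.

How it is judged:
By the outcome, as a careful person would: the job done as asked, in the order asked, and still so for the second after the job is handed in, with the robot touching nothing.
It also fails if it takes over 58 s, if anything falls off the work surface, if the arm or the gripper's body presses on something with over 40 N, if the wrist force passes 120 N, or if a joint passes its speed limit or range.

## Working session

There is one attempt and no reset: what is moved stays moved. The work goes in short steps, each a Python script; the robot and the scene stay as the last script left them, time stands still between calls to the robot, and variables do not carry over. Pictures are saved under pics/ and viewed, at most 10 in all, crops included, and the job is handed in when it is done.

```bash
mkdir -p pics; ls; python3 - <<'E'
from plant import bot, read_camera, camera_info, finder, telemetry
import cv2, numpy as np
for c in ("scene","top"):
    im=read_camera(c); cv2.imwrite(f"pics/{c}0.png",im)
    i=camera_info(c); print(c,np.round(i["mtx"],1).tolist(),np.round(i["world_from_camera"],3).tolist())
    for n in ("jig","bar_grip","bar_eye","bar_nose","bar_tail","stud_top","glass","catch","catch_lip","bowl","tumbler","scraper"):
        print(n,[(round(d["score"],2),np.round(d["extent"]).astype(int).tolist()) for d in finder.cut_out(c,n)])
print(telemetry.current_clock(),bot.pinch_z)
E
```

```text
pics
scene [[453.1, 0.0, 278.9], [0.0, 453.1, 205.6], [0.0, 0.0, 1.0]] [[-0.339, 0.58, -0.741, 1.266], [0.941, 0.21, -0.267, 0.277], [0.001, -0.787, -0.617, 0.659], [0.0, 0.0, 0.0, 1.0]]
jig [(0.65, [224, 248, 104, 97])]
bar_grip [(0.77, [332, 187, 71, 42]), (0.66, [240, 166, 69, 34]), (0.59, [159, 200, 60, 54])]
bar_eye [(0.91, [241, 167, 74, 33]), (0.69, [334, 186, 69, 42]), (0.56, [160, 198, 52, 50])]
bar_nose [(0.96, [159, 199, 59, 54]), (0.89, [334, 188, 72, 43]), (0.74, [243, 167, 74, 38])]
bar_tail [(0.86, [333, 184, 64, 43]), (0.76, [159, 197, 57, 50]), (0.69, [242, 163, 75, 36])]
stud_top [(0.75, [223, 250, 101, 98]), (0.56, [392, 294, 46, 53])]
glass [(0.78, [221, 248, 105, 94])]
catch [(0.97, [201, 260, 26, 23])]
catch_lip [(0.96, [201, 261, 28, 26])]
bowl [(0.95, [420, 228, 52, 37]), (0.24, [393, 293, 46, 52])]
tumbler [(0.84, [391, 294, 44, 54])]
scraper [(0.95, [112, 238, 56, 39]), (0.74, [200, 261, 28, 22])]
top [[385.0, 0.0, 275.0], [0.0, 385.0, 213.6], [0.0, 0.0, 1.0]] [[-0.002, -0.999, 0.052, 0.466], [-1.0, 0.003, 0.026, 0.007], [-0.027, -0.051, -0.998, 1.074], [0.0, 0.0, 0.0, 1.0]]
jig [(0.78, [314, 172, 45, 102])]
bar_grip [(0.91, [343, 273, 54, 63]), (0.7, [392, 209, 20, 70]), (0.7, [259, 279, 64, 52])]
bar_eye [(0.77, [394, 211, 19, 70]), (0.72, [259, 277, 66, 49]), (0.63, [344, 275, 55, 62])]
bar_nose [(0.8, [260, 275, 70, 44]), (0.79, [391, 211, 17, 73])]
bar_tail [(0.94, [392, 207, 24, 76]), (0.63, [346, 273, 61, 60]), (0.6, [258, 276, 66, 42])]
stud_top [(0.93, [311, 176, 44, 94])]
glass [(0.63, [315, 170, 42, 100])]
catch [(0.68, [318, 137, 19, 16])]
catch_lip [(0.67, [315, 138, 16, 14])]
bowl [(0.82, [174, 228, 40, 35])]
tumbler [(0.83, [186, 147, 26, 29])]
scraper [(0.83, [396, 146, 63, 21])]
1.3 0.0187
```

```bash
python3 - <<'E'
import cv2
t=cv2.imread("pics/top0.png")[110:320,190:470]; s=cv2.imread("pics/scene0.png")[130:330,70:390]
cv2.imwrite("pics/t1.png",cv2.resize(t,(800,600),interpolation=cv2.INTER_CUBIC)); cv2.imwrite("pics/s1.png",cv2.resize(s,(800,500),interpolation=cv2.INTER_CUBIC))
E
```

```text
(no output)
```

View pics/t1.png

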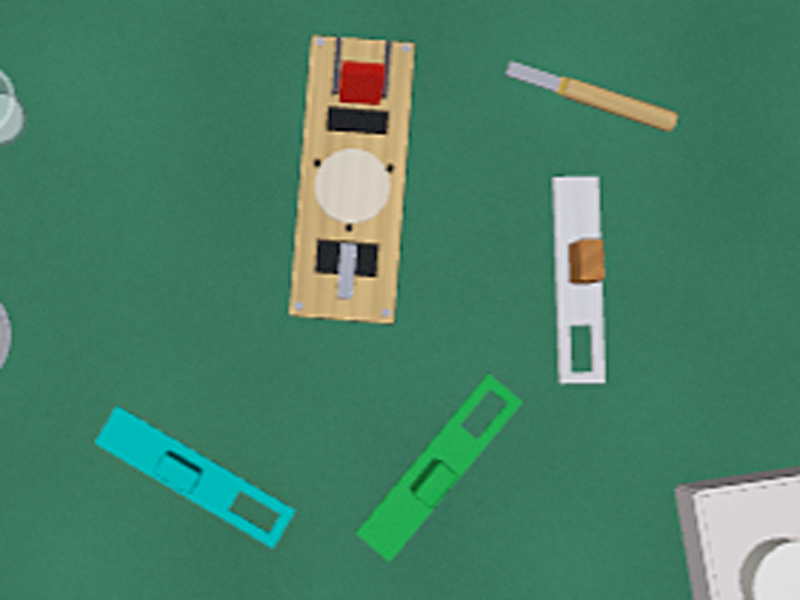

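View pics/s1.png

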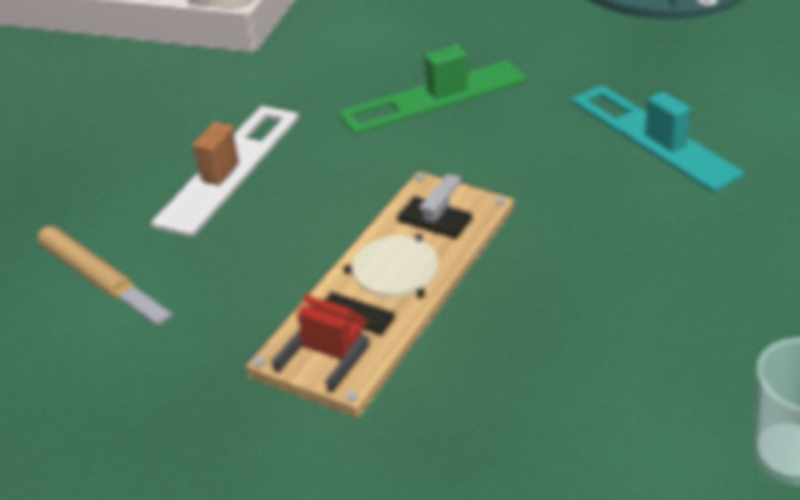

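The top view shows the aluminium bar with the brown handle at crop (588,260), eye end towards the robot at (580,350). The jig centre is at (351,180), stud at (346,270), red catch at (361,82). The green and turquoise bars are look-alikes. Next I'll fit both poses by silhouette in both cameras.

```bash
cat > h.py <<'E'
import cv2, numpy as np
from scipy.optimize import minimize
from plant import camera_info
def box(x0,x1,y0,y1,z0,z1): return np.array([[x,y,z] for x in(x0,x1) for y in(y0,y1) for z in(z0,z1)])/1000
JIG=[box(-125,150,-50,50,0,14)]
BAR=[box(-115,85,-21,21,-28,-23),box(-20,20,-11,11,-23,23)]   # origin = bar_grip
def T(p,z=0):
    c,s=np.cos(p[2]),np.sin(p[2]); M=np.eye(4); M[:3,:3]=[[c,-s,0],[s,c,0],[0,0,1]]; M[:3,3]=[p[0],p[1],z]; return M
def project(cam,P):
    i=camera_info(cam); W=np.linalg.inv(i["world_from_camera"]); q=(P@W[:3,:3].T+W[:3,3])@i["mtx"].T
    return q[:,:2]/q[:,2:]
def unproject(cam,uv,z):
    i=camera_info(cam); W=i["world_from_camera"]; d=W[:3,:3]@np.linalg.inv(i["mtx"])@[*uv,1]
    return W[:3,3]+d*(z-W[2,3])/d[2]
def nongreen(im,near):
    h=cv2.cvtColor(im,cv2.COLOR_BGR2HSV).astype(int)
    m=(~((h[...,0]>60)&(h[...,0]<100)&(h[...,1]>60))).astype(np.uint8)
    r=np.zeros_like(m); cv2.fillPoly(r,[np.round(near).astype(int)],1); r=cv2.dilate(r,np.ones((25,25))); m=m&r
    cs,_=cv2.findContours(m,cv2.RETR_EXTERNAL,cv2.CHAIN_APPROX_NONE); m[:]=0
    cv2.drawContours(m,[max(cs,key=cv2.contourArea)],-1,1,-1); return m
S=4
def sil(cam,model,M):
    a=np.zeros((420*S,560*S),np.uint8)
    for b in model:
        q=(project(cam,b@M[:3,:3].T+M[:3,3])+.5)*S-.5
        cv2.fillConvexPoly(a,cv2.convexHull(np.round(q*16).astype(np.int32)),1,shift=4)
    return a
def fit(masks,model,p0,z):
    big={c:cv2.resize(m,None,fx=S,fy=S,interpolation=cv2.INTER_NEAREST) for c,m in masks.items()}
    f=lambda p:sum(int((sil(c,model,T(p,z))^m).sum())/m.sum() for c,m in big.items())
    r=minimize(f,p0,method="Nelder-Mead",options=dict(initial_simplex=np.array(p0)+np.array([[0,0,0],[.01,0,0],[0,.01,0],[0,0,.08]]),xatol=1e-4,fatol=1e-5))
    return r.x,r.fun
E
cat > m.py <<'E'
from h import *
im={c:cv2.imread(f"pics/{c}0.png") for c in("top","scene")}
v=lambda x,y:(190+x*.35,110+y*.35)
for name,model,a,b,k,z,zz in (("jig",JIG,(341,319),(363,40),125/275,0,.014),("bar",BAR,(582,382),(576,178),115/200,.028,.005)):
    A=unproject("top",v(*a),zz);B=unproject("top",v(*b),zz); d=B-A; o=A+d*k; p0=[o[0],o[1],np.arctan2(d[1],d[0])]
    masks={}
    for c in im:
        hull=cv2.convexHull(np.concatenate([project(c,bb@T(p0,z)[:3,:3].T+T(p0,z)[:3,3]) for bb in model]).astype(np.float32))
        masks[c]=nongreen(im[c],hull)
    print(name,"len",np.linalg.norm(d),"p0",np.round(p0,4))
    for s in (("top",),("scene",),("top","scene")): print(s,*[np.round(q,4) for q in fit({c:masks[c] for c in s},model,p0,z)])
E
python3 m.py
```

```text
jig len 0.27270082615154384 p0 [ 0.6214 -0.07   -0.0851]
('top',) [ 0.6229 -0.0689 -0.0839] 0.0222
('scene',) [ 0.6261 -0.0661 -0.0878] 0.0329
('top', 'scene') [ 0.6238 -0.0684 -0.0826] 0.0743
bar len 0.1975156781418901 p0 [ 0.5505 -0.2895  0.0114]
('top',) [ 0.552  -0.2888  0.0147] 0.0486
('scene',) [ 0.5552 -0.2851 -0.0093] 0.0827
('top', 'scene') [ 0.5529 -0.2878  0.0179] 0.1726
```

```bash
cat > k.py <<'E'
from h import *
from plant import bot, telemetry, read_camera, finder
JP=[0.6245,-0.0675,-0.085]; BP=[0.5536,-0.287,0.013]
UP=0.002  # pinch point above bar_grip
def tool(Rb,grip,flip): # bar pose -> TCP pose
    R=Rb@np.array([[-1,0,0],[0,1,0],[0,0,-1.]]) if flip else Rb@np.array([[1,0,0],[0,-1,0],[0,0,-1.]])
    return grip+Rb[:,2]*(UP-bot.pinch_z), R
def hooked(nx,h,tilt,dy=0,dx=0,flip=None): # nose rim at jig x=nx mm, height h mm; tail raised by tilt deg
    t=np.radians(tilt); M=T(JP); c,s=np.cos(t),np.sin(t)
    Rl=np.array([[c,0,-s],[0,1,0],[s,0,c]]); Rb=M[:3,:3]@Rl
    g=M[:3,3]+M[:3,:3]@(np.array([nx,dy,h])/1000+Rl@[.105+dx,0,.023])
    return tool(Rb,g,FLIP if flip is None else flip)
FLIP=False
def pick(dz,flip=None):
    M=T(BP,.028+dz); return tool(M[:3,:3],M[:3,3],FLIP if flip is None else flip)
E
python3 - <<'E'
from k import *
print(telemetry.current_ee_rot())
for f in (0,1):
    for P in (pick(.1,f),pick(0,f),hooked(-190,60,30,flip=f),hooked(-150,27,30,flip=f),hooked(-91,27,30,flip=f),hooked(-97,27,8,flip=f),hooked(-97,27,0,flip=f)):
        q=bot.ik(*P); print(f,np.round(P[0],3),None if q is None else np.round(q,0))
E
```

```text
[[ 9.49604143e-01  3.13451703e-01 -3.81266898e-05]
 [ 3.13451705e-01 -9.49604139e-01  9.13300502e-05]
 [-7.57770266e-06 -9.86782700e-05 -9.99999995e-01]]
0 [ 0.554 -0.287  0.111] [-34.  29.  90.  -0.  61.  56.]
0 [ 0.554 -0.287  0.011] [-34.  36.  94.  -0.  50.  56.]
0 [ 0.523 -0.059  0.118] [-19.  14. 128.  39.  11.  39.]
0 [ 0.563 -0.062  0.085] None
0 [ 0.621 -0.067  0.085] None
0 [ 0.631 -0.068  0.048] [-13.  31.  99.   2.  42.  81.]
0 [ 0.632 -0.068  0.033] [-12.  35.  92.  -0.  53.  82.]
1 [ 0.554 -0.287  0.111] [ -34.   29.   90.   -0.   61. -124.]
1 [ 0.554 -0.287  0.011] [ -34.   36.   94.   -0.   50. -124.]
1 [ 0.523 -0.059  0.118] [ -19.   14.  128.   39.   11. -141.]
1 [ 0.563 -0.062  0.085] None
1 [ 0.621 -0.067  0.085] None
1 [ 0.631 -0.068  0.048] [-13.  31.  99.   2.  42. -99.]
1 [ 0.632 -0.068  0.033] [-12.  35.  92.  -0.  53. -98.]
```

```bash
python3 - <<'E'
s=open('k.py').read()
s=s.replace("def tool(Rb,grip,flip): # bar pose -> TCP pose\n","PHI=20 # tool leans tailward in the bar frame\ndef tool(Rb,grip,flip): # bar pose -> TCP pose\n    p=np.radians(PHI); C=np.array([[np.cos(p),0,np.sin(p)],[0,1,0],[-np.sin(p),0,np.cos(p)]]); up=Rb[:,2]; Rb=Rb@C\n")
s=s.replace("grip+Rb[:,2]*(UP-bot.pinch_z), R","grip+up*UP-Rb[:,2]*bot.pinch_z, R")
open('k.py','w').write(s)
E
python3 - <<'E'
import k
from k import *
for ph in (20,25):
  k.PHI=ph
  for f in (0,):
    for P in (pick(.1,f),pick(0,f),hooked(-190,60,30,flip=f),hooked(-150,27,30,flip=f),hooked(-91,27,30,flip=f),hooked(-97,27,8,flip=f),hooked(-97,27,0,flip=f)):
        q=bot.ik(*P); print(ph,np.round(P[0],3),np.round(P[1][:,2],2),None if q is None else np.round(q,0))
E
```

```text
20 [ 0.547 -0.287  0.112] [-0.34 -0.   -0.94] [-28.  38.  75. -10.  84.  63.]
20 [ 0.547 -0.287  0.012] [-0.34 -0.   -0.94] [-28.  45.  78. -10.  75.  65.]
20 [ 0.517 -0.058  0.116] [ 0.17 -0.01 -0.98] [-15.  17. 112.   3.  41.  78.]
20 [ 0.556 -0.062  0.083] [ 0.17 -0.01 -0.98] [-15.  23. 109.   3.  39.  78.]
20 [ 0.615 -0.067  0.083] [ 0.17 -0.01 -0.98] [-14.  27. 101.   2.  42.  80.]
20 [ 0.624 -0.067  0.048] [-0.21  0.02 -0.98] [-12.  39.  81.  -1.  71.  84.]
20 [ 0.626 -0.068  0.034] [-0.34  0.03 -0.94] [-11.  45.  74.  -2.  81.  84.]
25 [ 0.546 -0.287  0.113] [-0.42 -0.01 -0.91] [-27.  41.  71. -11.  90.  64.]
25 [ 0.546 -0.287  0.013] [-0.42 -0.01 -0.91] [-27.  47.  74. -12.  81.  66.]
25 [ 0.515 -0.058  0.116] [ 0.09 -0.01 -1.  ] [-15.  19. 108.   1.  48.  79.]
25 [ 0.555 -0.062  0.083] [ 0.09 -0.01 -1.  ] [-14.  25. 104.   1.  46.  80.]
25 [ 0.614 -0.067  0.083] [ 0.09 -0.01 -1.  ] [-13.  28.  97.   1.  50.  81.]
25 [ 0.623 -0.067  0.048] [-0.29  0.02 -0.96] [-11.  42.  77.  -2.  78.  84.]
25 [ 0.625 -0.068  0.035] [-0.42  0.04 -0.91] [-11.  48.  69.  -3.  88.  85.]
```

```bash
python3 - <<'E'
from k import *
p,R=pick(.12); bot.move_to(p,R)
p,R=pick(0); bot.line_to(p,vel=.12,stop_force=15)
bot.grip(0.0); print("open",telemetry.current_opening(),telemetry.current_gripper_force(),telemetry.current_clock())
bot.line_to(pick(.14)[0],vel=.15)
bot.move_to(*hooked(-165,75,30))
print("open",telemetry.current_opening(),telemetry.current_clock(),telemetry.current_position())
t=read_camera("top");s=read_camera("scene"); cv2.imwrite("pics/top1.png",t);cv2.imwrite("pics/scene1.png",s)
cv2.imwrite("pics/c2.png",np.hstack([cv2.resize(t[110:310,230:390],(480,600)),cv2.resize(s[120:320,140:247],(320,600))]))
E
```

```text
open 0.02186638972861307 29.99997764825821 5.1917
open 0.021731413892449238 7.1833 [ 0.54242062 -0.06112409  0.13085611]
```

View pics/c2.png

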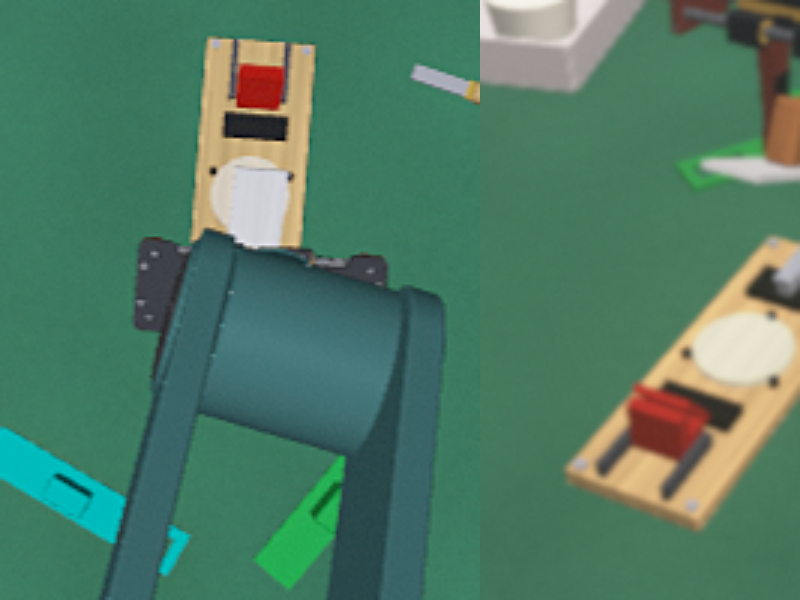

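The top view shows the held bar's tail, with corners near pixels (307,166) and (327,167). I'll compare that with the model and look at the scene view of the nose and stud.

```bash
python3 - <<'E'
from k import *
t=np.radians(30);c,s_=np.cos(t),np.sin(t);M=T(JP);Rl=np.array([[c,0,-s_],[0,1,0],[s_,0,c]])
def bp(P,nx=-165,h=75): return M[:3,3]+(np.array([nx,0,h])/1000+(np.array(P)/1000+[.105,0,.023])@Rl.T)@M[:3,:3].T
print(np.round(project("top",bp([[85,21,-23],[85,-21,-23]])),1))
jc=np.array([[150,50,14],[150,-50,14],[82,20,32],[82,-20,32]])/1000
print("jig corners top",np.round(project("top",jc@M[:3,:3].T+M[:3,3]),1).tolist())
im=cv2.imread("pics/scene1.png");o=(190,110);k=5
v=cv2.resize(im[110:230,190:350],None,fx=k,fy=k,interpolation=cv2.INTER_CUBIC)
P=bp([[85,21,-23],[85,-21,-23],[-115,-21,-23],[-115,21,-23]]); E=bp([[-105,11,-23],[-105,-11,-23],[-59,-11,-23],[-59,11,-23]])
H=(np.array([[-106,7,38],[-106,-7,38],[-54,-7,38],[-54,7,38]])/1000)@M[:3,:3].T+M[:3,3]
for q,col in((P,(0,0,255)),(E,(255,0,0)),(H,(0,255,255))):
    cv2.polylines(v,[np.round((project("scene",q)+.5-o)*k).astype(int)],True,col,1)
cv2.imwrite("pics/c3.png",v)
E
```

```text
[[307.6 165.5]
 [325.4 166.9]]
jig corners top [[298.3, 121.2], [334.2, 123.8], [307.5, 144.6], [322.1, 145.7]]
```

View pics/c3.png

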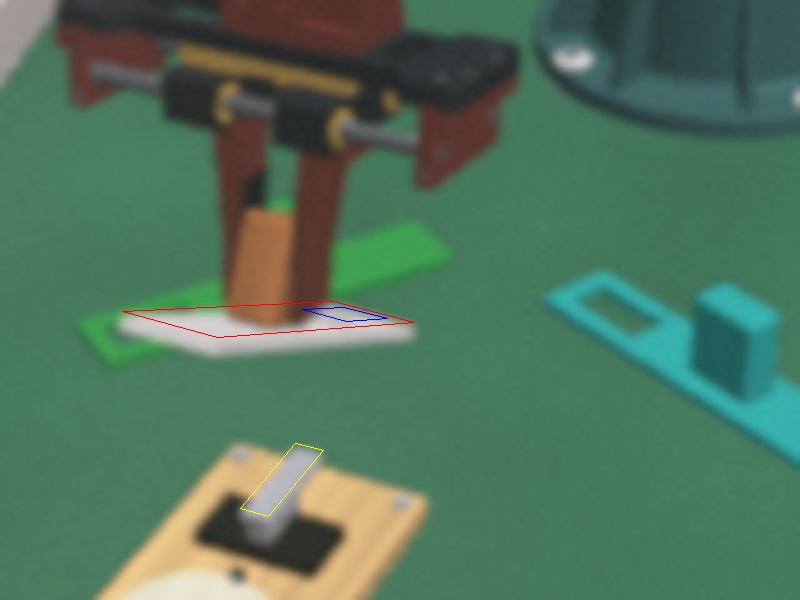

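```bash
python3 - <<'E'
from k import *
print(bot.line_to(hooked(-165,27.5,30)[0],vel=.08,stop_force=10), telemetry.current_wrist_force())
print(bot.line_to(hooked(-92,27.5,30)[0],vel=.05,stop_force=5), telemetry.current_wrist_force(),telemetry.current_clock(),telemetry.current_position()-hooked(-92,27.5,30)[0])
s=read_camera("scene");t=read_camera("top"); cv2.imwrite("pics/scene2.png",s); cv2.imwrite("pics/top2.png",t)
a=cv2.resize(s[170:290,170:290],(560,560),interpolation=cv2.INTER_CUBIC); b=cv2.resize(t[110:250,280:340],(240,560))
cv2.imwrite("pics/c4.png",np.hstack([a,b]))
E
```

```text
False [ 0.10872691  1.12177314 -1.47567483]
False [-0.68429477  0.05645114 -3.1174237 ] 9.6333 [-3.85719530e-04  6.08197365e-05 -4.03546815e-05]
```

View pics/c4.png

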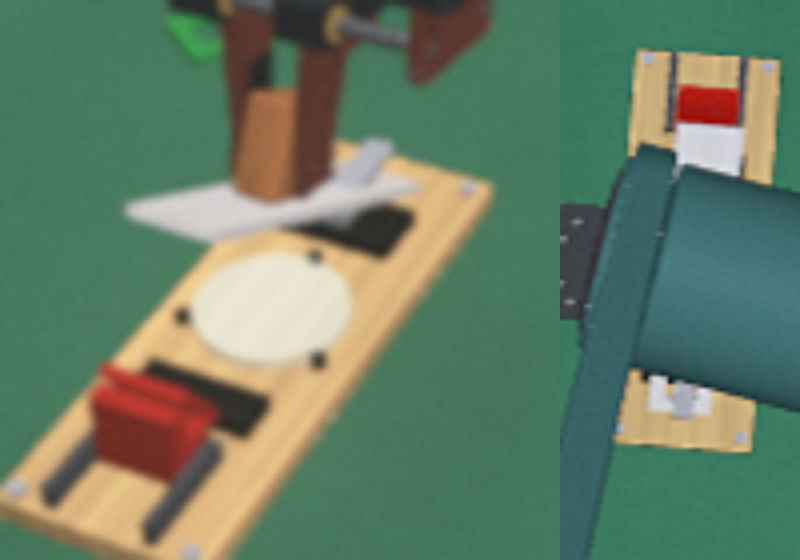

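The stud head shows through the eye at about (365,165) in the left crop, with the nose bridge under it. Now I'll level the bar in steps.

```bash
python3 - <<'E'
from k import *
for w in ((-93,27.5,24),(-94,27.5,18),(-96,27,12),(-97,26.3,8),(-98.5,26,5.5)):
    p,R=hooked(*w,dy=-1); r=bot.line_to(p,vel=.03,rot=R,stop_force=12)
    print(w,r,np.round(telemetry.current_wrist_force(),1),np.round(telemetry.current_ft_torque(),2),telemetry.current_clock())
    if r: break
s=read_camera("scene");t=read_camera("top"); cv2.imwrite("pics/scene3.png",s)
a=cv2.resize(s[170:290,170:290],(560,560),interpolation=cv2.INTER_CUBIC); b=cv2.resize(t[110:250,280:340],(240,560))
cv2.imwrite("pics/c5.png",np.hstack([a,b]))
E
```

```text
(-93, 27.5, 24) False [-0.5  0.  -2.3] [0.04 0.06 0.02] 10.2167
(-94, 27.5, 18) False [-0.1  0.4 -1.1] [ 0.03 -0.02  0.02] 10.7
(-96, 27, 12) False [-0.3 -0.1 -2.6] [ 0.06 -0.08 -0.02] 11.1917
(-97, 26.3, 8) False [-0.3  0.4 -1.2] [-0.03 -0.13 -0.05] 11.5917
(-98.5, 26, 5.5) False [-3.1  0.9 -0. ] [0.04 0.26 0.04] 11.8917
```

View pics/c5.png

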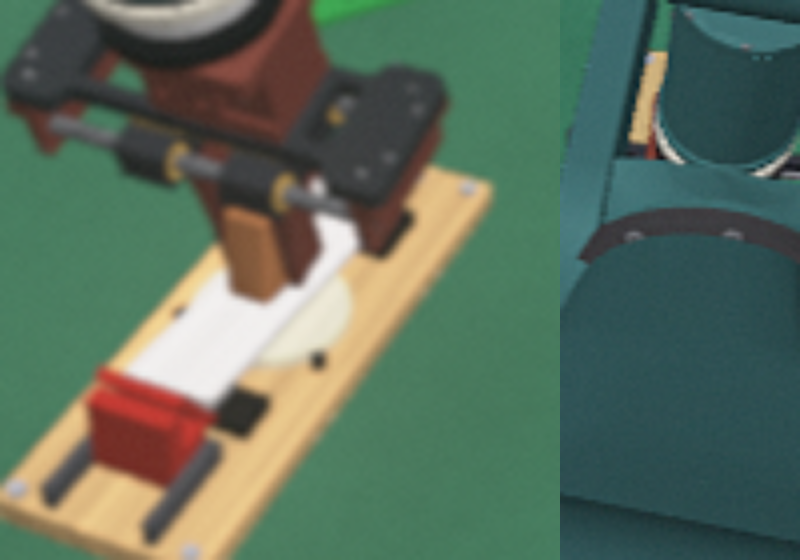

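```bash
python3 - <<'E'
from k import *
p,R=hooked(-99.5,26,4,dy=-1); print(bot.line_to(p,vel=.03,rot=R,stop_force=15),telemetry.current_wrist_force())
bot.grip(.06)
bot.line_to(p-R[:,2]*.09,vel=.12)
bot.grip(0)
M=T(JP); at=lambda x,z:(M@[x/1000,0,z/1000,1])[:3]
Rd=M[:3,:3]@np.diag([1,-1,-1.])
bot.move_to(at(62,130),Rd); bot.line_to(at(62,60),vel=.12,stop_force=10)
for z in (40,34,30,28,26.5):
    r=bot.line_to(at(62,z),vel=.03,stop_force=30); print(z,r,np.round(telemetry.current_wrist_force(),1),np.round(telemetry.current_position()[2],4))
    if r: break
bot.hold(.2); print(np.round(telemetry.current_wrist_force(),1))
bot.line_to(at(62,130),vel=.12)
bot.move_to(at(-60,300),Rd)
bot.move_joints([-78.3,20.6,86.5,0,72.9,-6.6])
print(telemetry.current_clock())
s=read_camera("scene");t=read_camera("top"); cv2.imwrite("pics/scene4.png",s)
a=cv2.resize(s[170:290,170:290],(500,500),interpolation=cv2.INTER_CUBIC); b=cv2.resize(t[115:240,275:350],(300,500),interpolation=cv2.INTER_CUBIC)
cv2.imwrite("pics/c6.png",np.hstack([a,b]))
E
```

```text
False [-3.3069758  -0.17750165  3.45894569]
40 False [-0.8  0.4 -0. ] 0.04
34 False [-0.4 -0.4  0.2] 0.0338
30 False [1.2 0.  0.4] 0.0297
28 False [0.2 0.1 0.4] 0.0278
26.5 False [-1.2 -0.3  5.8] 0.0274
[-2.3  0.   5. ]
22.3333
```

View pics/c6.png

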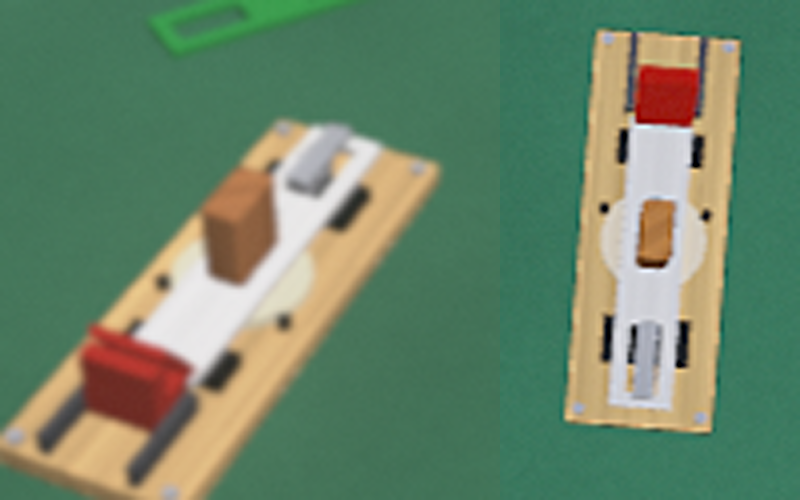

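The bar lies flat under the catch, with the stud through its eye. I'll compare the catch position numerically with the start pictures.

```bash
python3 - <<'E'
from h import *
from plant import read_camera, finder
t=read_camera("top"); s=read_camera("scene"); cv2.imwrite("pics/top5.png",t)
def red(im,r):
    m=np.zeros(im.shape[:2],bool); h=cv2.cvtColor(im,cv2.COLOR_BGR2HSV); a,b,c,d=r
    m[a:b,c:d]=(((h[...,0]<6)|(h[...,0]>172))&(h[...,1]>150))[a:b,c:d]; y,x=np.nonzero(m)
    return len(x),round(x.mean(),2),round(y.mean(),2),y.max()
for n,im,r in(("top",t,(115,165,290,345)),("scene",s,(235,290,170,230))):
    print(n,red(cv2.imread(f"pics/{n}0.png"),r),red(im,r))
from k import JP
M=T(JP)
for P in([82,0,28.5],[-112,0,27],[88,0,27]): print(P,project("top",(M[:3,:3]@(np.array(P)/1000)+M[:3,3])[None]))
for x in (0,6,24): print("catch",x,project("scene",(M[:3,:3]@(np.array([90+x,0,40])/1000)+M[:3,3])[None]),project("top",(M[:3,:3]@(np.array([90+x,0,40])/1000)+M[:3,3])[None]))
E
```

```text
top (211, np.float64(316.24), np.float64(138.54), np.int64(146)) (210, np.float64(316.23), np.float64(138.44), np.int64(145))
scene (422, np.float64(201.62), np.float64(259.94), np.int64(272)) (383, np.float64(200.89), np.float64(260.48), np.int64(272))
[82, 0, 28.5] [[314.68117976 145.3993617 ]]
[-112, 0, 27] [[309.08658874 215.99827014]]
[88, 0, 27] [[314.80961264 143.36499624]]
catch 0 [[204.94056049 253.16791879]] [[315.23443134 141.51526075]]
catch 6 [[203.28862886 255.13048344]] [[315.40645609 139.33102193]]
catch 24 [[198.2347207  261.13474011]] [[315.92194726 132.78570894]]
```

The catch matches its shut position to 0.3 mm in the top view. There is plenty of time left, so I'll add one firmer press as insurance before handing in.

```bash
python3 - <<'E'
from k import *
M=T(JP); at=lambda x,z:(M@[x/1000,0,z/1000,1])[:3]; Rd=M[:3,:3]@np.diag([1,-1,-1.])
bot.move_to(at(-60,300),Rd); bot.move_to(at(64,130),Rd); bot.line_to(at(64,40),vel=.12,stop_force=10)
r=bot.line_to(at(64,23),vel=.03,stop_force=18); print(r,np.round(telemetry.current_wrist_force(),1),telemetry.current_position()[2])
bot.line_to(at(64,130),vel=.12); bot.move_to(at(-60,300),Rd); bot.move_joints([-78.3,20.6,86.5,0,72.9,-6.6])
t=read_camera("top");s=read_camera("scene");o=cv2.imread("pics/scene0.png"); cv2.imwrite("pics/top6.png",t)
f=lambda im:cv2.resize(im[230:290,170:230],(400,400),interpolation=cv2.INTER_CUBIC)
cv2.imwrite("pics/c7.png",np.hstack([f(o),f(s)])); print(telemetry.current_clock())
E
```

```text
True [-1.8  0.1  6.7] 0.02741119761849536
31.2667
```

View pics/c7.png

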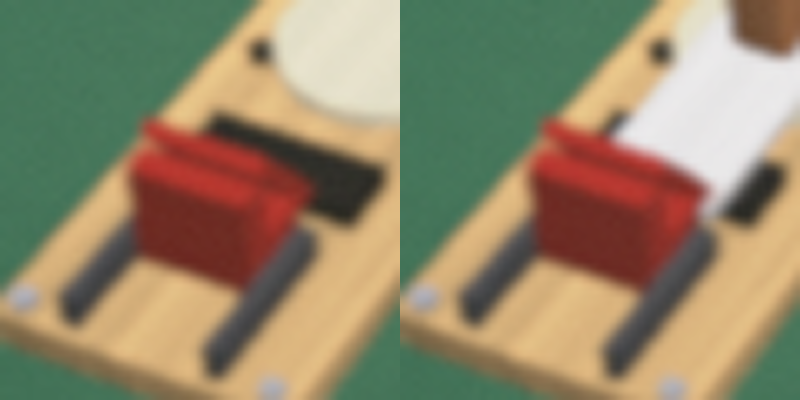

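The catch sits in the same place in both views (before on the left, after on the right: block corner at (140,250) and (540,250)). The bar's tail is under its lip, and a firm press found the bar solid at z = 27.4 mm.

```bash
python3 -c "
from plant import bot
print(bot.hand_in())"
```

```text
the job is handed in; nothing more can be done
None
```

The hold-down bar is locked flat on the jig: its eye is hooked under the stud, the catch is shut over its tail, the gripper has let go, and the job was handed in at about 31 s.

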